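# Take the tracing wheel out of its spring clips

### The arm

A 6-joint arm with a two-finger parallel gripper is mounted at the origin on the work surface. World frame = base frame: x ahead of the robot, y to its left, z up, the work surface at z = 0. Lengths are in m, angles in rad, forces in N, time in s.
With the tool pointing down it reaches from about 0.3 to 0.825 m from the base axis. Payload 5.4 kg.
Tool frame: the origin (TCP) lies at the very end of the fingers, on their centre line; the grasp point (between the pads) lies 19 mm behind it; z points along the fingers, y is the direction in which the jaws open and shut (so a half turn about z gives the same grasp; the last joint's range is limited). The gripper opens to 92 mm and grips with 3 to 60 N. Pads are 20 mm wide; open, the fingers measure 128 mm over their backs; the gripper's body (75 mm by 189 mm) begins 69 mm behind the grasp point.
Start: joints at [0.947, 0.158, 1.597, -0, 1.386, -0.21], TCP at [0.231, 0.526, 0.215] pointing down, gripper open.
Joint ranges: [-2.91, 2.91], [-0.94, 2.29], [0.18, 2.7], [-1.29, 4.43], [0.17, 2.64], [-3, 3]. Speed limits (rad/s): [2.57, 2.57, 3.14, 3.14, 3.14, 3.14].

### API

Orientations are given as a unit quaternion [x, y, z, w].
In Python, from rig import env, read_camera, workorder gives the robot as it stands.
- The arm moves only by the tool send_rows, never from a script. Its argument "moves" is a list of rows, each a list of 7 numbers: the turn, a rotation vector about the tool's x, y, z in rad, then the shift along the tool's x, y, z in m, then the opening, from 0 (shut) to 1 (fully open). In form: [[wx, wy, wz, x, y, z, fingers], ...]. A call has exactly 5 rows; each row is the pose to reach, as a shift and turn from the pose commanded when the call began, along the tool's axes at that moment; what a row does not reach only later rows make up. A row lasts 1/10 s, in which the tool goes at most 50 mm and 8.59 degrees, less where a joint would pass 70% of its speed; a pose out of reach is approached as far as the arm can. A call with a gripper value outside its range is refused whole. The fingers move at their own pace and stop on an object; "squeeze" is the grip in N (left out, the last holds). Time passes only in rows, so rows that repeat a pose let the fingers close, or fill a call up. It gives the time, the measured TCP pose, the force and the opening at its end, in the units of the state.
- env.read_state(): the state, without advancing time (a new reading comes with each control period).
- read_camera(name): name is "side" or "top" or "wrist"; returns a dict with "pixels" (480x640x3 uint8, red, green, blue), "mtx" (3x3 intrinsics, pixels), "R" (3x3) and "t" (3): a world point X has camera coordinates R X + t. Camera axes: x right, y down, z forward; pixel columns grow to the right and rows downward; lengths in m; the calibration is good to about 2 mm. A picture is of the moment at which its call begins. There is no depth.
- workorder.finish_job(): hands the job in, once; it reports no verdict.
The state is a dict: "time": time; "qpos": joint angles; "joint_velocities": joint speeds; "joint_torque": joint torques, N m; "ee_pos": TCP position; "eef_rot": TCP orientation; "force": force on the tool from outside, world axes, zero at the start; "ft_torque": the same for the moment, N m; "finger_gap": opening from 0.0 (shut) to 1.0 (fully open).
Only numpy, scipy, OpenCV 4.12 (cv2) and the standard library are available. Lean on these libraries where they do the work, as an engineer would, in place of code of your own. Each camera call takes 0.05 s, during which the arm holds its last target.

### The job

Pull the tracing wheel (the wooden-handled tool with the small toothed disc) straight forward out of its two spring clips and lay it lengthways in the shallow grey tray, lowering it into the tray before you let go. Leave the awl, the similar tool with the spike, in its own clips.

Things in the scene. Friction and masses are not known exactly. Their poses are not given: they have to be found in the camera images.
- tracing_wheel: Tool to take: round wooden handle, 20 mm diameter, 110 mm long, with a toothed steel disc 35 mm across at one end; 55 to 115 g. Origin: centre of the handle, on its axis; y axis along the handle towards the disc (handle y -55 to +55, disc ends at +103 mm). Clipped, it lies level, origin 85 mm above the table; its middle 55 mm, between the clips, is free to grasp from above.
- wheel_stand: Its fixed stand. Origin on the table below the seated handle's centre; y along the handle, x backward. Base x -35 to 65 mm, 12 mm high; two posts at y -36 and 36, x 14 to 26, 101 high, 58 mm free air between. Each has a 12 mm wide C-clip with sprung jaws, open to -x (tips at x -18). About 11 N straight along -x snaps the handle out; free from 35 mm on. The jaws resist lifting.
- awl: Leave alone: an awl with the same wooden handle (20 mm by 110 mm) but a thin steel spike 45 mm long in place of the disc, held level in a second, identical stand. Origin: centre of the handle, 85 mm above the table; y axis along the handle towards the spike.
- tray: Fixed shallow open grey plastic tray, outside 140 (x) by 260 (y) by 28 mm high, walls and floor 5 mm thick. Origin: centre of its underside, on the table; its long side is along its y axis. The tracing wheel, laid in it along y either way round, has its origin 15 mm above the table.
There are look-alikes about, which are no part of the job. Leave any purple look-alike of the tracing_wheel alone.

How it is judged:
On the way, in this order (a step that is already met when the one before it is completed fails the run):
1. the tracing wheel, held in the gripper, has been pulled forward out of its clips: its origin 22 to 120 mm in front of its seat, within 40 mm sideways and 30 mm up or down of it (x of tracing_wheel in the frame of wheel_stand between -0.12 and -0.022 m and y of tracing_wheel in the frame of wheel_stand between -0.04 and 0.04 m and z of tracing_wheel in the frame of wheel_stand between 0.055 and 0.115 m and contact force between the fingers and tracing_wheel above 0.5 N), for 0.05 s.
2. it is lowered into the tray while still held: its origin inside the tray and no more than 38 mm above the tray's underside (z of tracing_wheel in the frame of tray below 0.038 m and x of tracing_wheel in the frame of tray between -0.06 and 0.06 m and y of tracing_wheel in the frame of tray between -0.08 and 0.08 m and contact force between the fingers and tracing_wheel above 0.5 N), for 0.05 s.
At the end, for the whole second after the job is handed in: The tracing wheel lies still on the tray floor: origin at most 22 mm above the tray underside, within 60 mm of its centre across and 80 mm along, level within 10 degrees, within 25 degrees of the tray's length either way round; the awl is in its clips, moved under 15 mm (z of tracing_wheel in the frame of tray below 0.022 m and x of tracing_wheel in the frame of tray between -0.06 and 0.06 m and y of tracing_wheel in the frame of tray between -0.08 and 0.08 m and angle between tracing_wheel's own y axis and vertical between 1.4 and 1.74 rad and angle between the y axis of tracing_wheel and the y axis of tray, either way round below 0.45 rad and linear speed of tracing_wheel below 0.02 m/s and distance of awl from where it was at the start of the episode below 0.015 m); the robot touches nothing.
It fails at once if the awl is pulled or knocked 15 mm or more from its place (distance of awl from where it was at the start of the episode above 0.015 m).
It also fails if it takes over 38 s, if anything falls off the work surface, if the arm or the gripper's body presses on something with over 40 N, if the wrist force passes 120 N, or if a joint passes its speed limit or range.

## Working session

There is one attempt and no reset: what is moved stays moved. The work goes in short steps, Python scripts to look and compute and a tool call to move; the robot and the scene stay as the last step left them, time stands still between calls to the robot, and variables do not carry over. Pictures are saved under pics/ and viewed, and the job is handed in when it is done.

Besides the shell and the picture viewer there is one more tool, called after ">>>" as a command line: name --pt "numbers of a row" for each row, then --argument value for the rest. send_rows: Moves the arm, as the interface text tells. Its arguments: {"type":"object","properties":{"moves":{"type":"array","items":{"type":"array","items":{"type":"number"}}},"squeeze":{"type":"number"}},"required":["moves"]}

```bash
ls; mkdir -p pics; python3 - <<'E'
from rig import env, read_camera, workorder
import cv2, json
s=env.read_state(); print(s)
for n in ["side","top","wrist"]:
    c=read_camera(n); cv2.imwrite(f"pics/{n}0.png",c["pixels"][:,:,::-1]); print(n,c["mtx"].tolist(),c["R"].tolist(),c["t"].tolist())
    import numpy as np; np.savez(f"cam_{n}.npz",**c)
E
```

```text
pics
{'time': 0.0, 'qpos': array([ 9.46884415e-01,  1.59060580e-01,  1.59821180e+00,  2.48778987e-05,
        1.38620080e+00, -2.10082933e-01]), 'joint_velocities': array([-0.00013795,  0.00046933, -0.00071961, -0.00203703, -0.00096438,
        0.00199759]), 'joint_torque': array([ 3.14136541e-04, -3.85566866e+01, -3.22116351e+01,  7.02021061e-02,
        3.77063022e-02, -1.64790727e-04]), 'ee_pos': array([0.23085035, 0.52594696, 0.21362268]), 'eef_rot': array([ 2.05443343e-01,  9.78668559e-01, -8.54741979e-04, -3.92001431e-04]), 'force': array([-0.90853571, -0.4503137 , -0.58788295]), 'ft_torque': array([-0.02182728, -0.06121845, -0.01627612]), 'finger_gap': 0.9971999971605988}
side [[624.3855731587961, 0.0, 317.3854207879488], [0.0, 624.3855731587961, 241.2307000868543], [0.0, 0.0, 1.0]] [[0.6664889566538588, -0.7454824901989686, 0.0069517958252145835], [-0.5677318925438046, -0.5135729008804624, -0.6433687695792025], [0.4831904064104343, 0.4248514237800924, -0.7655248518924435]] [-0.3233263299697947, 0.3239840167532158, 0.9826682925483505]
top [[579.9981246127254, 0.0, 325.7464381130778], [0.0, 579.9981246127254, 240.295266300856], [0.0, 0.0, 1.0]] [[0.023593860080836967, -0.9997211719820208, 0.0009529204481107818], [-0.9804365872096966, -0.023325034019367672, -0.19544830837998636], [0.19541603881741332, 0.0036771019689256115, -0.9807135416083642]] [-0.004527048631501039, 0.48347196918729507, 0.9671300134464518]
wrist [[400.4931891891239, 0.0, 317.9791549802887], [0.0, 400.4931891891239, 239.91029191757076], [0.0, 0.0, 1.0]] [[0.40164082210104424, 0.9157932536633028, -0.0027141419971043247], [0.8839417337443141, -0.38689337400721097, 0.2626033672564274], [0.23944030856790835, -0.10787137569392251, -0.9649000491961883]] [-0.5745992292452552, -0.030038216117242996, 0.3917861101113066]
```

View pics/top0.png

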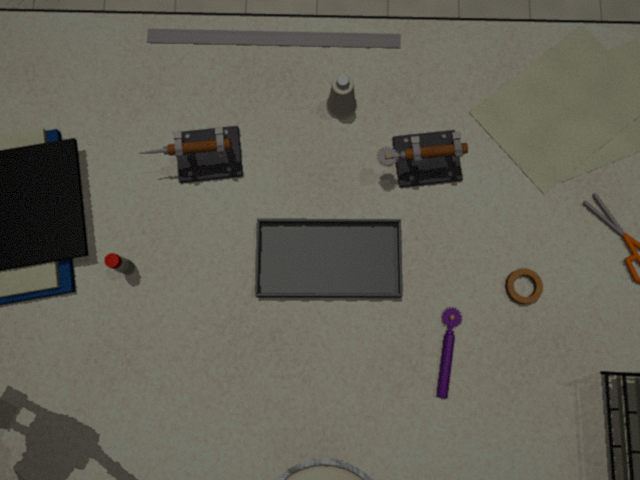

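View pics/side0.png

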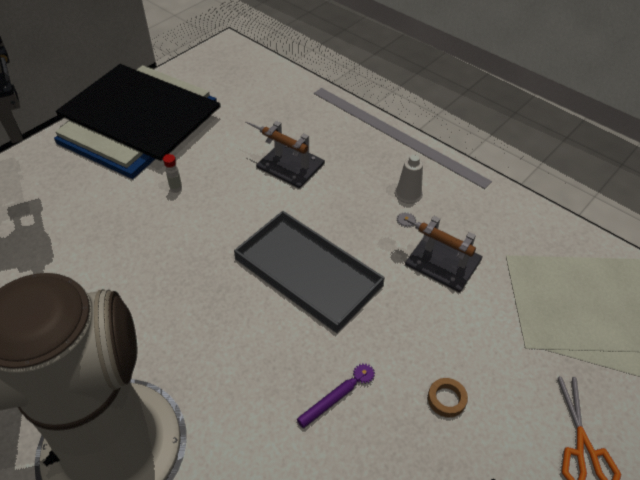

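View pics/wrist0.png

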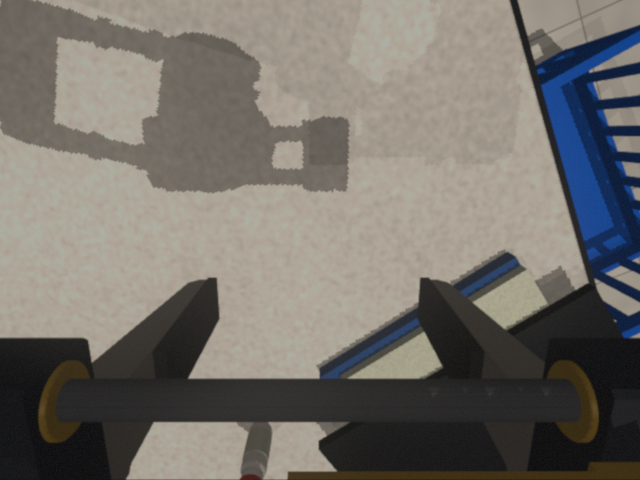

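The tracing wheel is in the right-hand stand: in the top view its disc is at about (387,157) and its handle runs from (405,153) to (468,148). The awl is in the left stand at (205,146), the tray is centred near (329,258), and the purple look-alike is at (447,350). I'll zoom in to measure.

```bash
python3 - <<'E'
import cv2,numpy as np
a=cv2.imread("pics/top0.png")[115:200,370:480]; b=cv2.imread("pics/side0.png")[200:295,390:490]
cv2.imwrite("pics/z1.png",cv2.resize(a,None,fx=7,fy=7,interpolation=cv2.INTER_CUBIC))
cv2.imwrite("pics/z2.png",cv2.resize(b,None,fx=6,fy=6,interpolation=cv2.INTER_CUBIC))
E
```

```text
(no output)
```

View pics/z1.png

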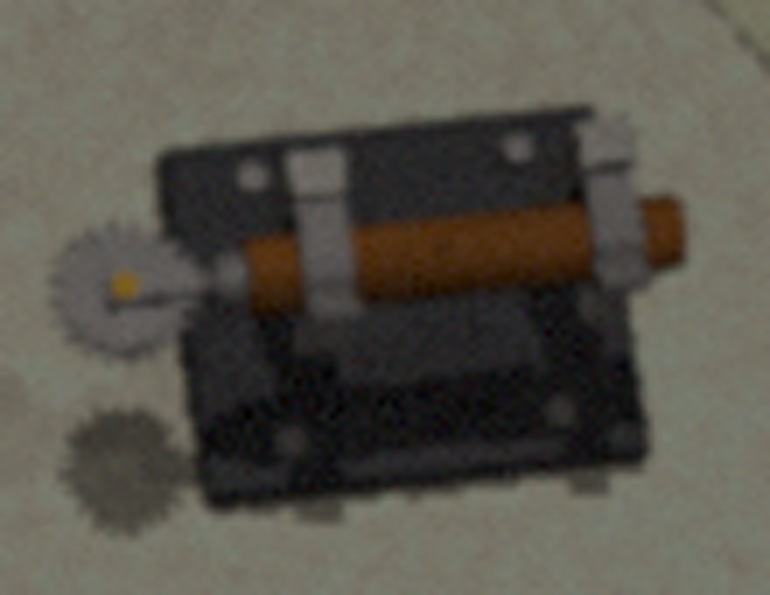

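View pics/z2.png

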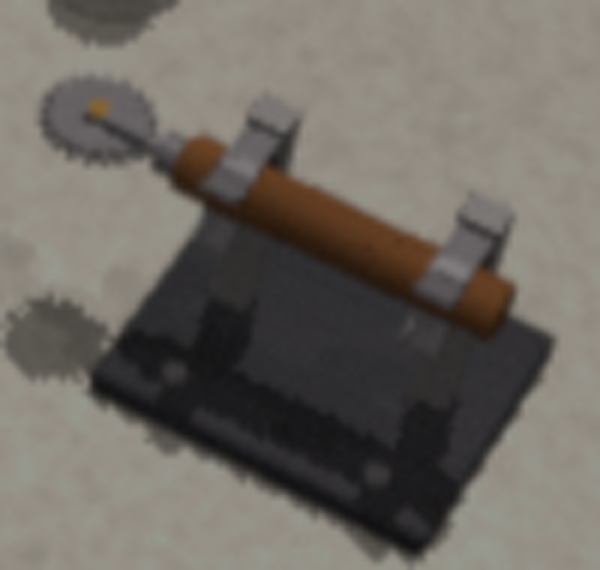

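```bash
cat > h.py <<'E'
import numpy as np
def cam(n):
    return dict(np.load(f"cam_{n}.npz"))
def onz(c,px,z):
    d=c["R"].T@np.linalg.solve(c["mtx"],[px[0],px[1],1]); o=-c["R"].T@c["t"]
    return o+d*(z-o[2])/d[2]
def proj(c,X):
    p=(c["R"]@np.asarray(X).T).T+c["t"]; q=(c["mtx"]@p.T).T; return q[:,:2]/q[:,2:]
E
python3 - <<'E'
from h import *
t=cam("top"); s=cam("side")
print("cams",-t["R"].T@t["t"],-s["R"].T@s["t"])
f=lambda u,v,x0,y0,k:((u+.5)/k-.5+x0,(v+.5)/k-.5+y0)
for c,o,pts in ((t,(370,115,7),[(250,276),(682,230),(125,287)]),(s,(390,200,6),[(195,167),(490,313),(98,113)])):
    P=[onz(c,f(*p,*o),.085) for p in pts]; 
    for p in P: print(p.round(4))
    d=P[0]-P[1]; print("mid",((P[0]+P[1])/2).round(4),np.linalg.norm(d),np.arctan2(d[1],d[0]),"disc",np.linalg.norm(P[2]-(P[0]+P[1])/2))
# base corners, top at z=.012
for p in [(160,155),(600,112),(645,445),(205,490)]: print("base",onz(t,f(*p,370,115,7),.012).round(4))
# tray outer rim top z=.028
for p in [(257,219),(401,219),(402,298),(256,298)]: print("tray",onz(t,p,.028).round(4))
for p in [(282,213),(384,278),(338,327),(235,253)]: print("tray side",onz(s,p,.028).round(4))
E
```

```text
cams [0.2851277  0.00319498 1.04297559] [-0.0753864  -0.49213273  0.9629459 ]
[ 0.632  -0.1276  0.085 ]
[ 0.6466 -0.2351  0.085 ]
[ 0.6284 -0.0967  0.085 ]
mid [ 0.6393 -0.1813  0.085 ] 0.1083985642765613 1.705814171861166 disc 0.08538905492497671
[ 0.6356 -0.1279  0.085 ]
[ 0.6475 -0.2286  0.085 ]
[ 0.6336 -0.0918  0.085 ]
mid [ 0.6416 -0.1783  0.085 ] 0.1014451057803141 1.6883031850911026 disc 0.08684802550073821
base [ 0.692  -0.1136  0.012 ]
base [ 0.7071 -0.2319  0.012 ]
base [ 0.6139 -0.242   0.012 ]
base [ 0.5988 -0.1255  0.012 ]
tray [0.5234 0.1314 0.028 ]
tray [ 0.5296 -0.1273  0.028 ]
tray [ 0.3876 -0.1288  0.028 ]
tray [0.3816 0.1266 0.028 ]
tray side [0.5224 0.13   0.028 ]
tray side [ 0.5313 -0.1251  0.028 ]
tray side [ 0.3925 -0.1311  0.028 ]
tray side [0.3864 0.1245 0.028 ]
```

```bash
cat >> h.py <<'E'
from scipy.spatial.transform import Rotation as Rn
def plan(p,yaw):
    from rig import env
    s=env.read_state(); R0=Rn.from_quat(s["eef_rot"])
    y=np.array([np.cos(yaw),np.sin(yaw),0]); z=np.array([0,0,-1.]); x=np.cross(y,z)
    R1=Rn.from_matrix(np.c_[x,y,z])
    w=(R0.inv()*R1).as_rotvec(); d=R0.inv().apply(np.array(p)-s["ee_pos"])
    print("t",s["time"],"tcp",s["ee_pos"].round(4),"gap",round(float(s["finger_gap"]),3),"F",s["force"].round(1)); print("turn",w.round(4),"shift",d.round(4),"dist",np.linalg.norm(d).round(3))
E
python3 -c "
from h import *
plan([.640,-.180,.215],.125)"
```

```text
t 0.15 tcp [0.2309 0.5261 0.2139] gap 0.999 F [ 0.2 -0.1  0.6]
turn [-1.400e-03  5.000e-04  1.032e+00] shift [-6.584e-01 -4.820e-01 -6.000e-04] dist 0.816
```

>>> send_rows --pt "0 0 0.06 -0.038 -0.028 0 1" --pt "0 0 0.12 -0.076 -0.056 0 1" --pt "0 0 0.18 -0.114 -0.084 0 1" --pt "0 0 0.24 -0.152 -0.112 0 1" --pt "0 0 0.3 -0.19 -0.14 0 1" --squeeze 40

```text
time: 0.65
ee_pos: [0.3492, 0.3202, 0.2144]
eef_rot: [0.35, 0.937, -0.0, -0.0]
force: [0.6, -0.1, -0.0]
finger_gap: 1.001
```

```bash
python3 -c "
from h import *
plan([.640,-.180,.215],.125)"
```

```text
t 0.65 tcp [0.3492 0.3202 0.2144] gap 1.001 F [ 0.6 -0.1 -0. ]
turn [-1.0e-04  1.0e-04  7.3e-01] shift [-0.5476 -0.1866 -0.0006] dist 0.579
```

>>> send_rows --pt "0 0 0.06 -0.045 -0.015 0 1" --pt "0 0 0.12 -0.09 -0.03 0 1" --pt "0 0 0.18 -0.135 -0.045 0 1" --pt "0 0 0.25 -0.18 -0.06 0 1" --pt "0 0 0.32 -0.225 -0.076 0 1"

```text
time: 1.15
ee_pos: [0.4698, 0.1153, 0.2145]
eef_rot: [0.496, 0.869, 0.0, 0.0]
force: [-0.0, 0.1, 0.6]
finger_gap: 0.998
```

```bash
python3 -c "
from h import *
plan([.640,-.180,.215],.125)"
```

```text
t 1.15 tcp [0.4698 0.1153 0.2145] gap 0.998 F [-0.   0.1  0.6]
turn [ 2.000e-04 -1.000e-04  4.089e-01] shift [-0.3408 -0.0037 -0.0005] dist 0.341
```

>>> send_rows --pt "0 0 0.06 -0.05 0 0 1" --pt "0 0 0.12 -0.1 0 0 1" --pt "0 0 0.18 -0.15 0 0 1" --pt "0 0 0.24 -0.2 0 0 1" --pt "0 0 0.3 -0.25 -0.002 0 1"

```text
time: 1.65
ee_pos: [0.596, -0.1005, 0.2142]
eef_rot: [0.62, 0.785, 0.0, -0.0]
force: [-0.6, -0.7, -0.6]
finger_gap: 0.999
```

```bash
python3 -c "
from h import *
plan([.640,-.180,.215],.125)"
```

```text
t 1.65 tcp [ 0.596  -0.1005  0.2142] gap 0.999 F [-0.6 -0.7 -0.6]
turn [-0.0003 -0.0004  0.1093] shift [-0.0875  0.0244 -0.0008] dist 0.091
```

>>> send_rows --pt "0 0 0.04 -0.035 0.01 0 1" --pt "0 0 0.08 -0.07 0.02 0 1" --pt "0 0 0.109 -0.087 0.024 0 1" --pt "0 0 0.109 -0.087 0.024 0 1" --pt "0 0 0.109 -0.087 0.024 0 1"

```text
time: 2.15
ee_pos: [0.6387, -0.177, 0.214]
eef_rot: [0.66, 0.751, -0.0, -0.001]
force: [-0.2, -0.2, -0.3]
finger_gap: 1.002
```

```bash
python3 - <<'E'
from h import *
from rig import read_camera
import cv2
plan([.640,-.180,.215],.125)
for n in ("wrist","top"):
    c=read_camera(n); np.savez(f"cam_{n}1.npz",**c); cv2.imwrite(f"pics/{n}1.png",c["pixels"][:,:,::-1])
E
```

```text
t 2.15 tcp [ 0.6387 -0.177   0.214 ] gap 1.002 F [-0.2 -0.2 -0.3]
turn [-0.001  -0.0011  0.0036] shift [-0.0031  0.0009 -0.001 ] dist 0.003
```

View pics/wrist1.png

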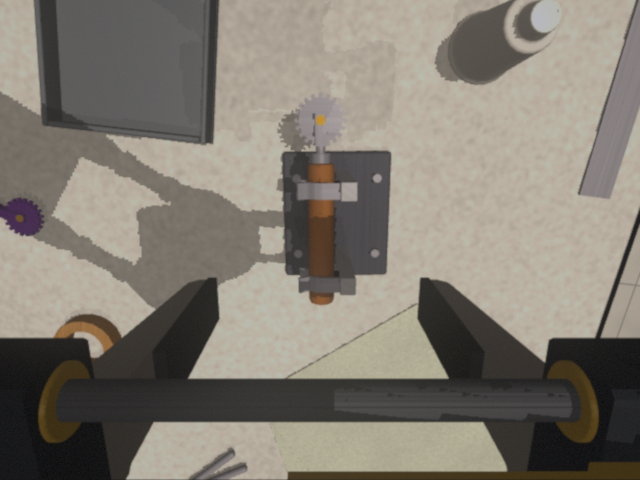

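The wrist view shows the handle running from (321,163) to (321,303), almost vertical and so aligned with the fingers, with the disc at (320,120). Next I localize it.

```bash
python3 - <<'E'
from h import *
c=cam("wrist1")
A=onz(c,(321,163),.085);B=onz(c,(321.3,303),.085);D=onz(c,(320,120),.085)
d=A-B; print(A,B,(A+B)/2,np.linalg.norm(d),np.arctan2(d[1],d[0])-np.pi/2, D)
d=D-B; print(np.arctan2(d[1],d[0])-np.pi/2)
P=[onz(c,p,.012) for p in [(283,151),(390,151),(387,274),(285,274)]]
for p in P: print(p.round(4))
f=(P[0]+P[3])/2;b=(P[1]+P[2])/2;print(f,b,np.arctan2(*(b-f)[[1,0]]))
E
```

```text
[ 0.63427785 -0.12542381  0.085     ] [ 0.64911612 -0.23617629  0.085     ] [ 0.64169699 -0.18080005  0.085     ] 0.11174205493603703 0.1331837870450645 [ 0.62959904 -0.0954042   0.085     ]
0.13776490934075647
[ 0.5997 -0.1247  0.012 ]
[ 0.6962 -0.1122  0.012 ]
[ 0.7141 -0.2295  0.012 ]
[ 0.6143 -0.2425  0.012 ]
[ 0.60700664 -0.18359531  0.012     ] [ 0.70518621 -0.1708257   0.012     ] 0.12933779632382733
```

```bash
python3 -c "
from h import *
plan([.6413,-.1803,.072],.130)"
```

```text
t 2.25 tcp [ 0.6387 -0.1763  0.2145] gap 1.001 F [-0.3  0.  -0.2]
turn [-0.0005 -0.0007 -0.0004] shift [-0.0044  0.0021  0.1425] dist 0.143
```

>>> send_rows --pt "0 0 0 -0.003 0.002 0.03 1" --pt "0 0 0 -0.003 0.002 0.065 1" --pt "0 0 0 -0.003 0.002 0.1 1" --pt "0 0 0 -0.003 0.002 0.13 1" --pt "0 0 0 -0.003 0.002 0.142 1"

```text
time: 2.75
ee_pos: [0.639, -0.178, 0.0691]
eef_rot: [0.66, 0.751, -0.001, -0.003]
force: [0.5, 0.3, -0.7]
finger_gap: 1.001
```

```bash
python3 - <<'E'
from h import *
from rig import read_camera
import cv2
plan([.6413,-.1803,.072],.130)
c=read_camera("wrist"); np.savez(f"cam_wrist2.npz",**c); cv2.imwrite(f"pics/wrist2.png",c["pixels"][:,:,::-1])
E
```

```text
t 2.75 tcp [ 0.639  -0.178   0.0691] gap 1.001 F [ 0.5  0.3 -0.7]
turn [-0.005  -0.0034 -0.0003] shift [-0.0026  0.002  -0.0029] dist 0.004
```

View pics/wrist2.png

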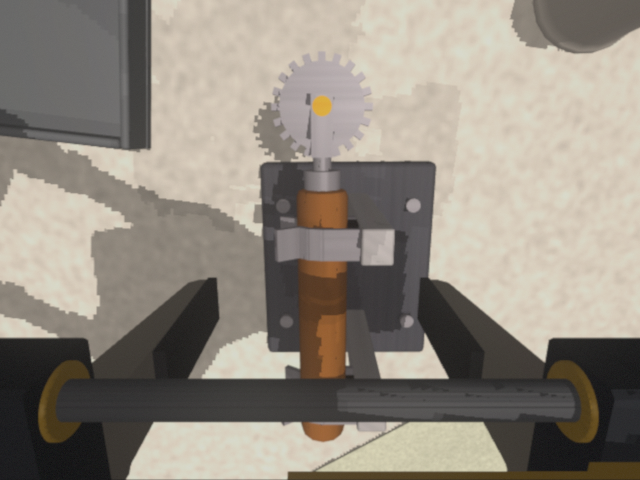

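The handle is centred between the fingers: it sits at column 322 and the finger midpoint is at 319. Closing now.

>>> send_rows --pt "0 0 0 -0.001 0.002 -0.002 0" --pt "0 0 0 -0.001 0.002 -0.002 0" --pt "0 0 0 -0.001 0.002 -0.002 0" --pt "0 0 0 -0.001 0.002 -0.002 0" --pt "0 0 0 -0.001 0.002 -0.002 0" --squeeze 40

```text
time: 3.3
ee_pos: [0.644, -0.1813, 0.0755]
eef_rot: [0.66, 0.751, 0.0, 0.001]
force: [-0.6, 0.4, -0.5]
finger_gap: 0.589
```

>>> send_rows --pt "0 0 0 0 0 0 0" --pt "0 0 0 0 0 0 0" --pt "0 0 0 0 0 0 0" --pt "0 0 0 0 0 0 0" --pt "0 0 0 0 0 0 0"

```text
time: 3.8
ee_pos: [0.6416, -0.1813, 0.074]
eef_rot: [0.66, 0.751, -0.002, -0.002]
force: [-5.5, 0.0, 2.9]
finger_gap: 0.207
```

>>> send_rows --pt "0 0 0 0 -0.004 0 0" --pt "0 0 0 0 -0.012 0 0" --pt "0 0 0 0 -0.022 0 0" --pt "0 0 0 0 -0.035 0 0" --pt "0 0 0 0 -0.05 0 0"

```text
time: 4.3
ee_pos: [0.5934, -0.1874, 0.0744]
eef_rot: [0.66, 0.751, -0.0, -0.0]
force: [0.2, 0.9, -0.1]
finger_gap: 0.202
```

```bash
python3 - <<'E'
from h import *
from rig import read_camera
import cv2
plan([.456,-.02,.2],.024)
for n in ("wrist","side"):
    c=read_camera(n); cv2.imwrite(f"pics/{n}3.png",c["pixels"][:,:,::-1])
E
```

```text
t 4.3 tcp [ 0.5934 -0.1874  0.0744] gap 0.202 F [ 0.2  0.9 -0.1]
turn [-1.000e-04 -1.000e-04  1.043e-01] shift [ 0.1836 -0.1149 -0.1256] dist 0.25
```

View pics/wrist3.png

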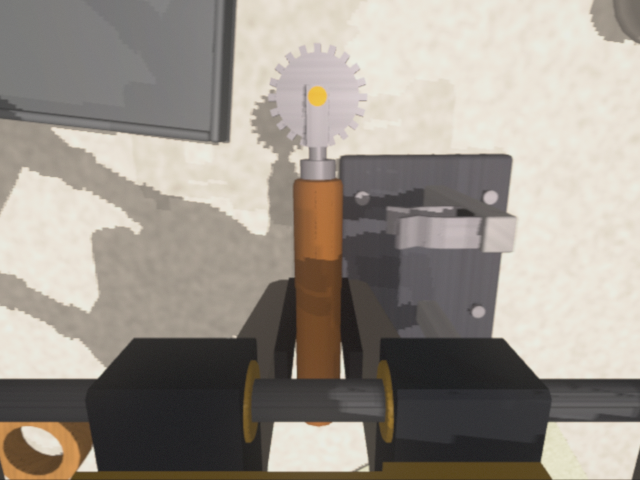

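View pics/side3.png

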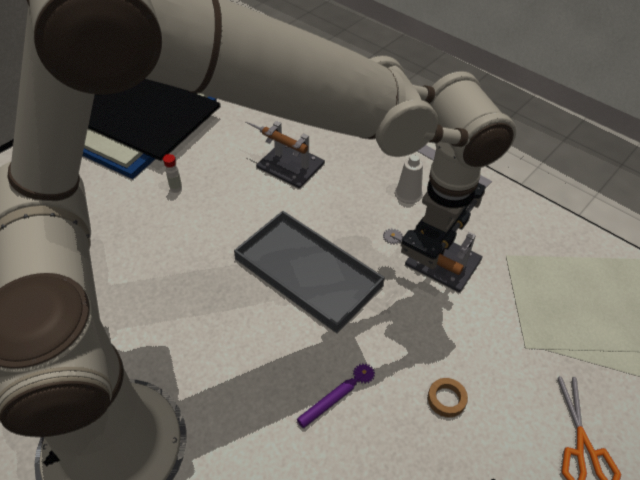

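The wheel is out, held and level at the pads, and the clip at (440,230) in the wrist view is empty. I'll lift it and carry it to the tray.

>>> send_rows --pt "0 0 0 0 -0.02 -0.01 0" --pt "0 0 0.02 0.02 -0.04 -0.03 0" --pt "0 0 0.05 0.055 -0.06 -0.045 0" --pt "0 0 0.08 0.095 -0.085 -0.045 0" --pt "0 0 0.1 0.135 -0.105 -0.045 0"

```text
time: 4.9
ee_pos: [0.4722, -0.0661, 0.1203]
eef_rot: [0.698, 0.716, 0.0, 0.001]
force: [0.9, 0.8, -0.6]
finger_gap: 0.208
```

```bash
python3 -c "
from h import *
plan([.456,-.02,.06],.024)"
```

```text
t 4.9 tcp [ 0.4722 -0.0661  0.1203] gap 0.208 F [ 0.9  0.8 -0.6]
turn [0.0017 0.0004 0.0019] shift [ 0.0465 -0.0151  0.0603] dist 0.078
```

>>> send_rows --pt "0 0 0 0.025 -0.008 0 0" --pt "0 0 0 0.046 -0.015 0.01 0" --pt "0 0 0 0.046 -0.015 0.03 0" --pt "0 0 0 0.046 -0.015 0.05 0" --pt "0 0 0 0.046 -0.015 0.06 0"

```text
time: 5.4
ee_pos: [0.4557, -0.0208, 0.0583]
eef_rot: [0.697, 0.717, -0.0, -0.001]
force: [0.5, 0.3, -1.0]
finger_gap: 0.209
```

```bash
python3 - <<'E'
from h import *
from rig import read_camera
import cv2
plan([.456,-.02,.010],.024)
for n in ("wrist","top"):
    c=read_camera(n); cv2.imwrite(f"pics/{n}4.png",c["pixels"][:,:,::-1])
E
```

```text
t 5.4 tcp [ 0.4557 -0.0208  0.0583] gap 0.209 F [ 0.5  0.3 -1. ]
turn [-0.0016 -0.0007  0.0044] shift [0.0008 0.0004 0.0483] dist 0.048
```

View pics/wrist4.png

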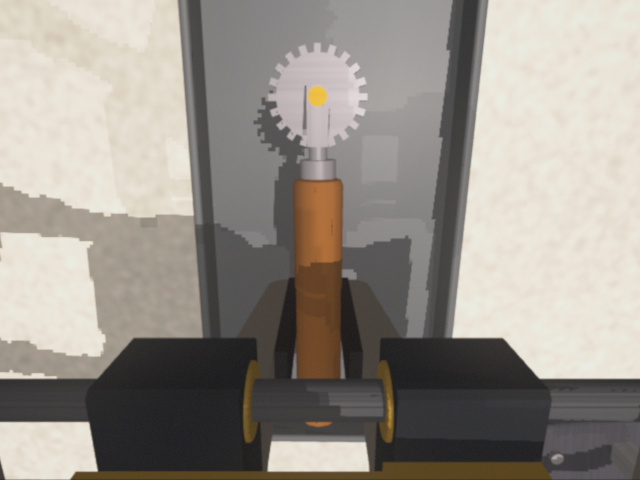

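View pics/top4.png

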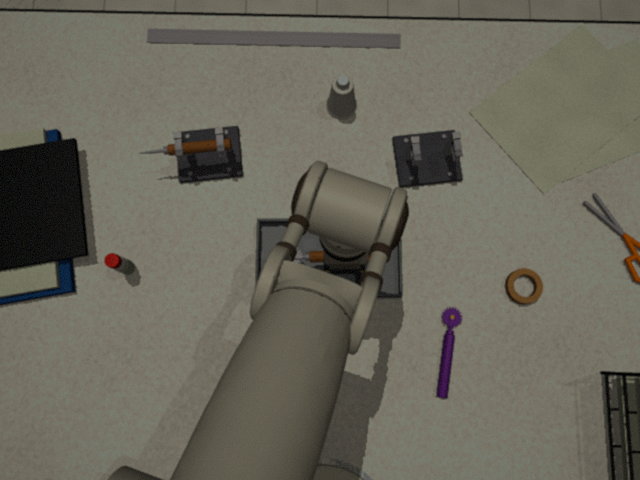

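The wheel is above the tray, running lengthways (disc at (318,97) in the wrist view) and clear of both walls. The awl is still in its clips. Lowering now.

>>> send_rows --pt "0 0 0 0 0 0.015 0" --pt "0 0 0 0 0 0.028 0" --pt "0 0 0 0 0 0.038 0" --pt "0 0 0 0 0 0.045 0" --pt "0 0 0 0 0 0.048 0"

```text
time: 6.0
ee_pos: [0.456, -0.0213, 0.0109]
eef_rot: [0.697, 0.717, -0.0, -0.0]
force: [0.9, 0.1, -1.9]
finger_gap: 0.207
```

>>> send_rows --pt "0 0 0 0 0 0.001 0" --pt "0 0 0 0 0 0.002 0" --pt "0 0 0 0 0 0.003 0" --pt "0 0 0 0 0 0.003 0" --pt "0 0 0 0 0 0.003 0"

```text
time: 6.5
ee_pos: [0.4565, -0.0215, 0.0088]
eef_rot: [0.697, 0.717, 0.0, 0.0]
force: [0.4, 0.6, -1.8]
finger_gap: 0.204
```

```bash
python3 - <<'E'
from h import *
for i in range(1): plan([.456,-.02,.009],.024)
E
```

```text
t 6.5 tcp [ 0.4565 -0.0215  0.0088] gap 0.204 F [ 0.4  0.6 -1.8]
turn [0.0004 0.0002 0.004 ] shift [ 0.0015 -0.0005 -0.0002] dist 0.002
```

>>> send_rows --pt "0 0 0 0 0 0.001 0" --pt "0 0 0 0 0 0.002 0" --pt "0 0 0 0 0 0.002 0.25" --pt "0 0 0 0 0 0.002 0.3" --pt "0 0 0 0 0 0.002 0.4"

```text
time: 7.0
ee_pos: [0.4565, -0.0214, 0.0067]
eef_rot: [0.697, 0.717, 0.0, 0.0]
force: [-0.5, -0.8, -0.5]
finger_gap: 0.367
```

>>> send_rows --pt "0 0 0 0 0 0 0.45" --pt "0 0 0 0 0 0 0.45" --pt "0 0 0 0 0 0 0.45" --pt "0 0 0 0 0 0 0.45" --pt "0 0 0 0 0 0 0.45"

```text
time: 7.5
ee_pos: [0.4563, -0.0214, 0.0066]
eef_rot: [0.697, 0.717, -0.0, 0.0]
force: [0.7, -0.6, 0.3]
finger_gap: 0.453
```

```bash
python3 - <<'E'
from h import *
from rig import read_camera
import cv2
plan([.456,-.02,.2],.024)
for n in ("wrist",):
    c=read_camera(n); cv2.imwrite(f"pics/{n}5.png",c["pixels"][:,:,::-1])
E
```

```text
t 7.5 tcp [ 0.4563 -0.0214  0.0066] gap 0.453 F [ 0.7 -0.6  0.3]
turn [-0.     0.     0.004] shift [ 0.0014 -0.0003 -0.1934] dist 0.193
```

View pics/wrist5.png

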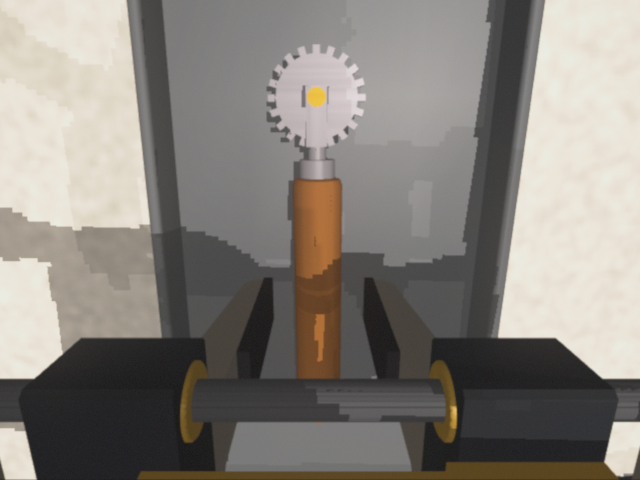

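The fingers are clear on both sides: the handle spans columns 293–341, and the finger faces are at about 270 and 365. Retreating straight up.

>>> send_rows --pt "0 0 0 0 0 -0.015 0.45" --pt "0 0 0 0 0 -0.045 0.45" --pt "0 0 0 0 0 -0.09 0.45" --pt "0 0 0 0 0 -0.135 0.45" --pt "0 0 0 0 0 -0.18 0.45"

```text
time: 8.05
ee_pos: [0.4559, -0.0213, 0.1883]
eef_rot: [0.697, 0.717, -0.0, -0.0]
force: [1.8, 0.5, -1.1]
finger_gap: 0.45
```

>>> send_rows --pt "0 0 0 0 0.02 -0.02 0.45" --pt "0 0 0 0.04 0.02 -0.03 0.45" --pt "0 0 0 0.08 0.02 -0.03 0.45" --pt "0 0 0 0.12 0.02 -0.03 0.45" --pt "0 0 0 0.16 0.02 -0.03 0.45"

```text
time: 8.55
ee_pos: [0.4717, 0.1406, 0.2168]
eef_rot: [0.697, 0.717, 0.0, 0.0]
force: [0.2, 0.1, -0.1]
finger_gap: 0.451
```

```bash
python3 - <<'E'
from h import *
from rig import read_camera
import cv2
plan([.456,-.02,.2],.024)
for n in ("side","top","wrist"):
    c=read_camera(n); cv2.imwrite(f"pics/{n}6.png",c["pixels"][:,:,::-1]);np.savez(f"cam_{n}6.npz",**c)
E
```

```text
t 8.55 tcp [0.4717 0.1406 0.2168] gap 0.451 F [ 0.2  0.1 -0.1]
turn [ 0.0005 -0.      0.0036] shift [-0.1601 -0.0201  0.0168] dist 0.162
```

View pics/side6.png

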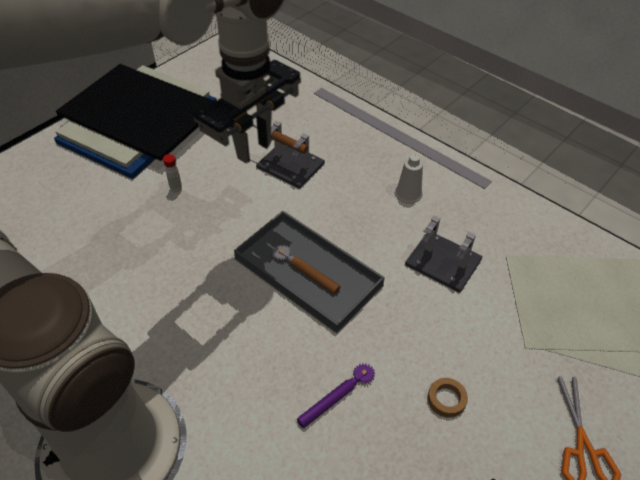

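View pics/top6.png

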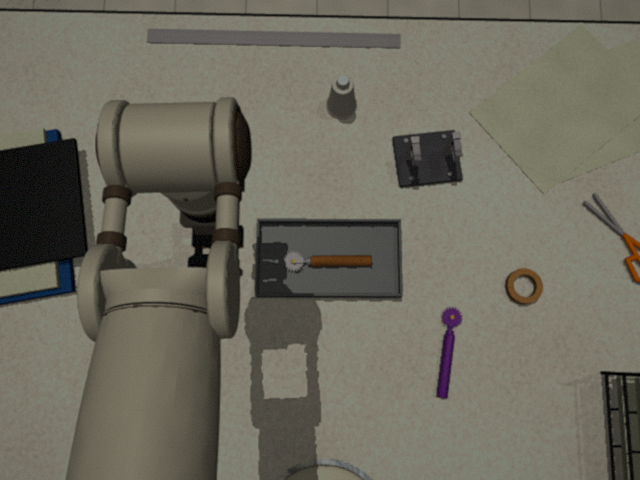

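```bash
python3 - <<'E'
from h import *
import cv2
t=cam("top"); s=cam("side")
for z in (.015,.03):
    for c,ps in ((t,[(309.5,261),(371.5,261)]),(s,[(292,260),(337,288)])):
        A,B=[onz(c,p,z) for p in ps]; print(z,((A+B)/2).round(4),np.linalg.norm(A-B).round(3),np.arctan2(*(A-B)[[1,0]])-np.pi/2)
a=cv2.imread("pics/side6.png")[205:335,225:395]
cv2.imwrite("pics/z6.png",cv2.resize(a,None,fx=4,fy=4,interpolation=cv2.INTER_CUBIC))
a=cv2.imread("pics/wrist6.png");cv2.imwrite("pics/w6.png",a)
d=np.abs(cam("side6")["pixels"].astype(int)-cam("side")["pixels"]).max(2); print("awl diff",(d[115:190,243:270]>40).sum(),(d[115:190,270:330]>40).sum())
E
```

```text
0.015 [ 0.4527 -0.0203  0.015 ] 0.111 0.02375085119245335
0.015 [ 0.4586 -0.0152  0.015 ] 0.108 0.0724425030902045
0.03 [ 0.4503 -0.02    0.03  ] 0.11 0.02375085119245335
0.03 [ 0.4501 -0.0228  0.03  ] 0.107 0.07244250309020561
awl diff 728 21
```

View pics/z6.png

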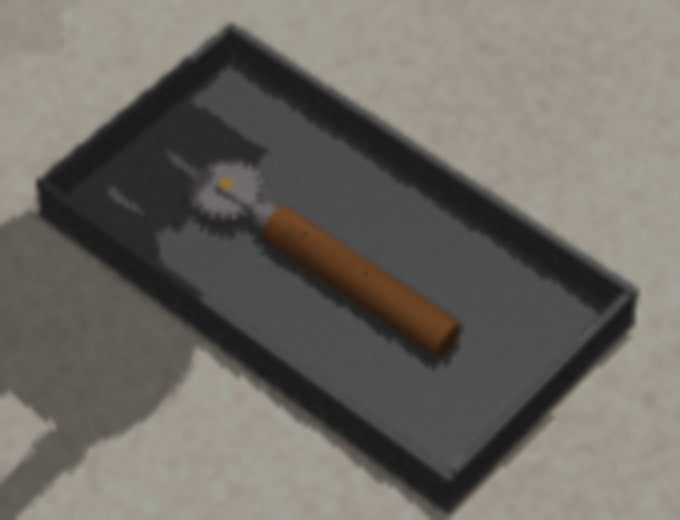

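In the side zoom the wheel lies flat in the tray, handle from about (275,225) to (450,335), with its shadow right against it. The arm is clear of everything. One stillness check, then I hand in.

>>> send_rows --pt "0 0 0 0 0 0 0.45" --pt "0 0 0 0 0 0 0.45" --pt "0 0 0 0 0 0 0.45" --pt "0 0 0 0 0 0 0.45" --pt "0 0 0 0 0 0 0.45"

```text
time: 9.2
ee_pos: [0.472, 0.1386, 0.2166]
eef_rot: [0.697, 0.717, 0.0, 0.0]
force: [-0.7, -1.2, 0.3]
finger_gap: 0.447
```

```bash
python3 - <<'E'
from h import *
from rig import read_camera, workorder
a=cam("top6")["pixels"].astype(int); b=read_camera("top")["pixels"].astype(int)
f=lambda i:np.argwhere((i[225:292,300:398,0]-i[225:292,300:398,2])>40)
print(f(a).mean(0),f(b).mean(0),len(f(a)),len(f(b)))
if np.abs(f(a).mean(0)-f(b).mean(0)).max()<.3: print(workorder.finish_job())
E
```

```text
[35.06727273 40.62909091] [35.04387569 40.86471664] 550 547
the job is handed in; nothing more can be done
None
```

I pulled the tracing wheel straight forward out of its clips, lowered it into the grey tray while still gripped, released it there, moved the arm clear and handed the job in at about 9.3 s. No verdict was reported.

- **Position in the tray:** The top view puts the handle centre about 4 mm across and 20 mm along from the tray's centre, within about 2° of the tray's length. The side view agrees on position to about 6 mm but reads the angle about 3° larger. Both are well inside the limits.
- **Lying flat and still:** Two top pictures about 0.6 s apart show shifts under 0.3 px, so it is not moving. I judged it to be on the tray floor from its shadow sitting right against it. My rough two-view estimates do not fix the height reliably, and they agreed slightly better with a higher position.
- **Awl:** It was in its clips in the top view taken while I was carrying the wheel. In the last side picture the visible part of its handle and stand was essentially unchanged. The gripper hid its spike there, and the arm covered it in the last top view, so that end was not checked after the final move.
- **Arm:** It finished well above everything, with near-zero force readings.

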